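Clamp an amplifier board in the sprung board holder

TASK

Get the green amplifier board ready for soldering: slide it along the holder's base plate until its left edge lies flat against the side stop, and push the sliding jaw up to it so that the board sits squarely in the grooves of both jaws and the spring face has clearly given way and keeps it clamped. Only push with the fingertips: do not lift or tip the board, do not press hard, and leave the other things on the bench where they lie.

Things in the scene. Friction and masses are not known exactly. Their poses are not given: they have to be found in the camera images.
- holder: Board holder, fixed on the worktop: dark base plate, top 8 mm up, x -122..122, y -128..88 mm in this frame; two slots along x; its right (-y) side is open. Origin: on the worktop under the middle of the jaws; z up, x from the sliding jaw (near) to the fixed jaw (far). With the board fully seated, the board's origin lies at x = 52, y = 0, z = 8 mm here, with no yaw.
- fixed_groove (a point): Middle of the bottom of the groove in the fixed jaw, at x = 92, y = 0, z = 21 mm in the holder's frame; axes as the holder's. The fixed jaw is an aluminium bar along y (y -75..75), top 36.5 mm above the worktop, lips' front at x = 86. The groove is 6 mm deep and open from z = 17.5 to 25 mm, level with the board's edge.
- side_stop (a point): Middle of the right (-y) face of the side stop, at x = 42, y = 60, z = 19 mm in the holder's frame; axes as the holder's. The stop is an aluminium bar along x (x -10..94, y 60..72), top 30 mm above the worktop. The board's left edge belongs against this face.
- board: Loose green circuit board, 80 (x) x 120 (y) x 2.4 mm, 0.2 to 0.35 kg, standing on the plate on four white spacers 12 mm high. Origin: centre, at the spacers' feet. x points to the fixed jaw (edge nearest the black heat sink). Parts on top reach 47 mm above the origin; the outer 4 mm are bare. Starts skewed up to 0.12 rad, 16..35 mm short of the fixed jaw, 15..40 mm right of the stop.
- right_edge (a point): Middle of the board's right (-y) edge, half-way up the laminate, which is 20 to 22.4 mm above the worktop; axes as the board's. Pushing the board along the plate takes about 1 to 2 N if pushed level; a fingertip has 12 mm of free height below its edge. A skewed board whose corner meets the stop tends to jam there rather than turn flat; the sliding jaw's face turns it square as it pushes it.
- sliding_jaw (a joint): Position of the sliding jaw along the holder's +x, m: 0 = fully open, 0.065 = its groove just meets a seated board, 0.073 = spring fully compressed on a seated board. Starts at 0 to 0.012. It stays where it is left; pushing it takes 6 N of steady drag, plus the spring force once the board is seated.
- sprung_face (a joint): How far the grooved front face of the sliding jaw is pressed back into it, in m: 0 = relaxed, 0.008 = fully compressed. Spring: 0.6 N when relaxed plus 0.45 N per mm (4.2 N when fully compressed).
- jaw_back (a point): Middle of the flat near face of the sliding jaw (black ribbed thumb pad), 24 mm above the worktop, pushed towards +x of the holder; at x = -97 mm in the holder's frame when open; axes as the holder's. The jaw is a dark block 22 mm thick, 112 mm wide (y), 8.5 to 40.5 mm above the worktop; before it, past a 10 mm gap with two springs, stands the grooved face.
- face_groove (a point): Middle of the bottom of the groove in the sprung aluminium face of the sliding jaw, 44 mm ahead of jaw_back when relaxed; groove like the fixed jaw's, lips 6 mm farther ahead. The face is 112 mm wide and passes beside the side stop.
- flux_tin: Open blue tin, 46 mm across, 17 mm high, on the worktop to the right of the holder; to be left alone. Origin: centre of its underside.
- solder_spool: Grey spool of solder wire, 66 x 74 x 27 mm, on the worktop to the right of the holder; to be left alone. Origin: on its underside near the centre.
- tweezers_bent: Steel tweezers, 126 mm long (their y), 8 mm high, on the worktop along the left side of the holder; to be left alone. Origin: centre of the underside.
- solder_sucker: Blue desoldering pump, 192 mm long (its y), 20 mm across, on the worktop along the left side of the holder; to be left alone. Origin: centre of the underside.
Not all that is in view belongs to the job. What is shaped like the board but turquoise is not meant.

How it is judged:
At the end, for the whole second after the job is handed in: The board is flat on the base plate and still, its far edge within 2.5 mm of the bottom of the fixed jaw's groove, its left edge within 3.5 mm of the side stop, square to the holder within 2 degrees, and the sliding jaw clamps it with its spring face pressed back at least 2 mm (x of board in the frame of holder above 0.0495 m and y of board in the frame of holder above -0.0035 m and angle between the x axis of board and the x axis of holder, either way round below 0.035 rad and angle between board's own z axis and vertical below 0.04 rad and z of board in the frame of holder below 0.011 m and value of joint sprung_face above 0.002 m and linear speed of board below 0.01 m/s and velocity of joint sliding_jaw below 0.005 m/s); the robot touches nothing.
It fails at once if the board is lifted more than 8 mm off the base plate (z of board in the frame of holder above 0.016 m).
It fails at once if the board is tipped by more than 0.15 rad (angle between board's own z axis and vertical above 0.15 rad).
It fails at once if the board is pressed into the holder with more than 35 N (contact force between board and holder above 35 N).
It fails at once if the flux tin or the solder spool is moved by more than 20 mm (distance of any of flux_tin, solder_spool from where it was at the start of the episode above 0.02 m).
It fails at once if the tweezers or the desoldering pump are moved by more than 20 mm (distance of any of tweezers_bent, solder_sucker from where it was at the start of the episode above 0.02 m).
It also fails if it takes over 51 s, if anything falls off the work surface, if the arm or the gripper's body presses on something with over 40 N, if the wrist force passes 120 N, or if a joint passes its speed limit or range.

ROBOT

A 6-joint arm with a two-finger parallel gripper is mounted at the origin on the work surface; the furniture and walls round the work are solid. World frame = base frame: x ahead of the robot, y to its left, z up, the work surface at z = 0. Lengths are in m, angles in rad, forces in N, time in s.
With the tool pointing down it reaches from about 0.3 to 0.775 m from the base axis. Payload 14.6 kg.
Tool frame: the origin (TCP) lies at the centre of the arm's flange, where the gripper is bolted on; the fingertips stand 199 mm ahead of it and the grasp point (between the pads) lies 180 mm ahead of it; z points along the fingers, y is the line along which they close (so a half turn about z gives the same grasp; the last joint's range is limited). The gripper opens to 94 mm and grips with 3 to 60 N. Pads are 16 mm wide; open, the fingers measure 119 mm over their backs; the gripper's body (75 mm by 177 mm) begins 78 mm behind the grasp point.
Start: joints at [-1.272, 0.3, 1.521, -0, 1.321, -0.067], TCP at [0.197, -0.514, 0.405] pointing down, gripper open.
Joint ranges: [-3.03, 3.03], [-0.79, 2.21], [0.23, 2.52], [-1.04, 4.18], [0, 3.07], [-2.55, 2.55]. Speed limits (rad/s): [2.22, 2.22, 2.57, 3.14, 3.14, 3.14].

INTERFACE

Orientations are given as [roll, pitch, yaw] about the fixed x, y, z axes, in that order (R = Rz(yaw) Ry(pitch) Rx(roll)).
In Python, from station import ctrl gives the robot as it stands. The module is installed in compiled form; this text tells all that it offers.
- The arm moves only by the tool servo_tool, never from a script. Its argument "motion" is a list of rows, each a list of 5 numbers: the closure, from 0 (fully open) to 1 (shut), then the shift along the world's x, y, z in cm, then the turn about the world's z in degrees. A call has 1 to 20 rows; each row is the pose to reach, as a shift and turn from the pose commanded when the call began; what a row does not reach only later rows make up. A row lasts 1/8 s, in which the tool goes at most 62.5 mm and 10.7 degrees, less where a joint would pass 70% of its speed; a pose out of reach is approached as far as the arm can. A call with a gripper value outside its range is refused whole. The fingers move at their own pace and stop on an object; "squeeze" is the grip in N (left out, the last holds). Time passes only in rows, so rows that repeat a pose let the fingers close. It gives the time, the measured TCP pose, the force, the opening and the grip force at its end, in the units of the state.
- ctrl.get_obs(): the state, without advancing time (a new reading comes with each control period).
- ctrl.camera(name): name is "scene" or "side" or "wrist"; returns a dict with "image" (384x512x3 uint8, red, green, blue), "fx", "fy", "cx", "cy" (pixels), "dist" ([k1, k2, p1, p2, k3] as OpenCV has them; the pictures are not rectified), "camera_from_world" (4x4, takes a point from world to camera coordinates); the wrist camera has in their place "hand_eye" (4x4, takes a point from camera to tool coordinates, whose origin is the TCP and whose axes are the flange's). Camera axes: x right, y up, looking along -z (the intrinsics and any distortion apply to the point x, -y, -z); pixel columns grow to the right and rows downward; lengths in m; the calibration is good to about 2 mm. A picture is of the moment at which its call begins: read the wrist's pose just before it. There is no depth.
- ctrl.hand_in(): hands the job in; it is judged then, once.
The state is a dict: "time_s": time; "qpos": joint angles; "joint_vel": joint speeds; "tau": joint torques, N m; "ee_pos": TCP position; "eef_rot": TCP orientation; "force": force on the tool from outside, world axes, zero at the start; "moment": the same for the moment, N m; "grip_width": finger opening in m; "grip_force": force on a finger pad.
Only numpy, scipy, OpenCV 4.12 (cv2) and the standard library are available. Lean on these libraries where they do the work, as an engineer would, in place of code of your own. Each camera call takes 0.05 s, during which the arm holds its last target. There are 200 camera calls.

## Working session

There is one attempt and no reset: what is moved stays moved. The work goes in short steps, Python scripts to look and compute and a tool call to move; the robot and the scene stay as the last step left them, time stands still between calls to the robot, and variables do not carry over. Pictures are saved under pics/ and viewed, at most 10 in all, crops included, and the job is handed in when it is done.

Besides the shell and the picture viewer there is one more tool, called after "Call:" by a JSON object that holds its "fn" and its "kwargs", one argument or row to a line. servo_tool: Moves the arm, as the interface text tells. Its arguments: {"type":"object","properties":{"motion":{"type":"array","items":{"type":"array","items":{"type":"number"}}},"squeeze":{"type":"number"}},"required":["motion"]}

```bash
mkdir -p pics; cat > h.py <<'E'
import numpy as np, cv2
from station import ctrl
from scipy.spatial.transform import Rotation as R
def snap(n,f):
    o=ctrl.get_obs(); c=ctrl.camera(n); cv2.imwrite(f,c["image"][:,:,::-1]); 
    if n=="wrist":
        T=np.eye(4);T[:3,:3]=R.from_euler('xyz',o["eef_rot"]).as_matrix();T[:3,3]=o["ee_pos"]
        c["camera_from_world"]=np.linalg.inv(T@np.array(c["hand_eye"]))
    c.pop("image"); import pickle; pickle.dump(c,open(f[:-4]+'.pkl','wb')); return c
def load(f):
    import pickle; return pickle.load(open(f[:-4]+'.pkl','rb'))
def K(c): return np.array([[c["fx"],0,c["cx"]],[0,c["fy"],c["cy"]],[0,0,1.]])
def ray(c,uv,z):
    p=cv2.undistortPoints(np.array(uv,float).reshape(-1,1,2),K(c),np.array(c["dist"],float)).reshape(-1,2)
    M=np.array(c["camera_from_world"]);Rw=M[:3,:3].T;o=-Rw@M[:3,3]
    d=np.c_[p[:,0],-p[:,1],-np.ones(len(p))]@Rw.T
    return o+d*((z-o[2])/d[:,2])[:,None]
def proj(c,P):
    M=np.array(c["camera_from_world"]);q=np.atleast_2d(P)@M[:3,:3].T+M[:3,3]
    q=q*[1,-1,-1]
    return cv2.projectPoints(q,np.zeros(3),np.zeros(3),K(c),np.array(c["dist"],float))[0].reshape(-1,2)
E
python3 - <<'E'
from h import *
print(ctrl.get_obs())
for n in("scene","side"): 
    c=snap(n,f"pics/{n}0.png"); M=np.array(c["camera_from_world"]);print(n,-M[:3,:3].T@M[:3,3],c["fx"])
a=cv2.imread("pics/scene0.png");b=cv2.imread("pics/side0.png")
cv2.imwrite("pics/s.png",cv2.resize(a,(800,600)));cv2.imwrite("pics/d.png",cv2.resize(b,(800,600)))
E
```

```text
{'time_s': 0.0, 'qpos': array([-1.27159765e+00,  3.00478214e-01,  1.52158004e+00,  3.28035455e-06,
        1.32069932e+00, -6.65826142e-02]), 'joint_vel': array([ 0.00077407, -0.00044824,  0.00056931,  0.00175091,  0.00069594,
        0.00263138]), 'tau': array([-1.27093477e-03, -5.31800687e+01, -3.52736199e+01,  7.07779988e-02,
        2.43757601e-02, -1.24771150e-04]), 'ee_pos': array([ 0.19672066, -0.51358228,  0.40408274]), 'eef_rot': array([-3.14043053e+00, -8.06760206e-05,  3.65780426e-01]), 'force': array([-0.03117209, -0.76119962,  1.81311462]), 'moment': array([-0.008237  ,  0.0087762 ,  0.01800697]), 'grip_force': 0.0, 'grip_width': 0.09404499849969863}
scene [-0.35289389 -0.96525776  0.70390566] 447.2447446399786
side [ 0.48942336 -1.01193131  0.56010041] 443.43748166679273
```

View pics/s.png

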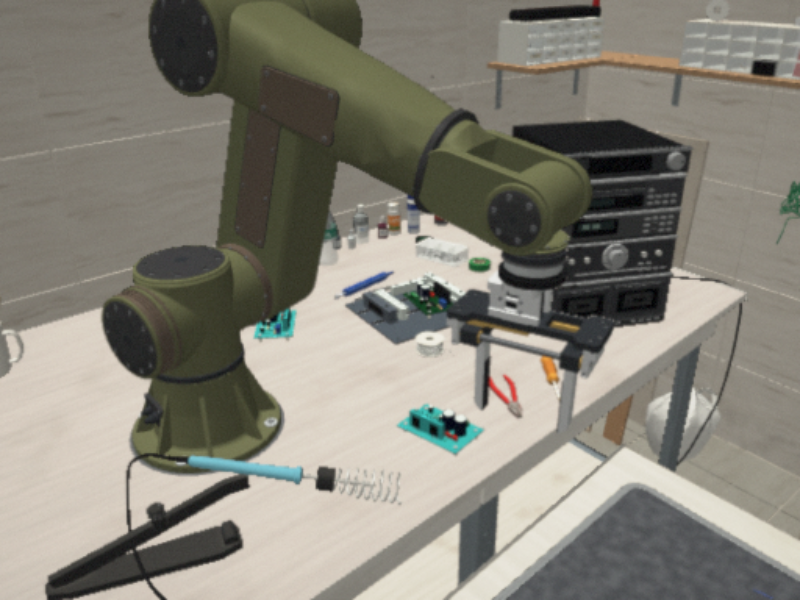

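View pics/d.png

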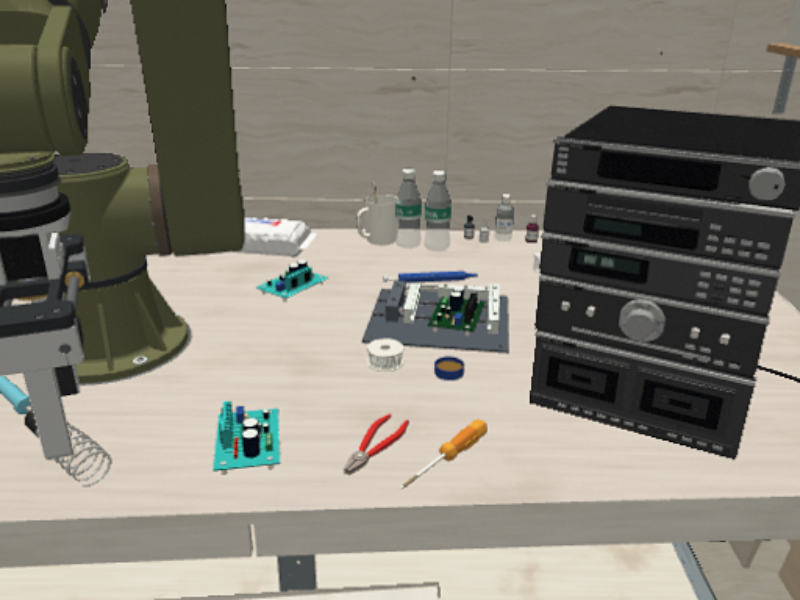

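The scene view shows the holder (dark plate) near pixel (410,305) of 800x600. In the side view its corners are roughly (363,341), (509,350), (505,292) and (385,284). The spool is at (385,353), the tin at (449,368), and the pump lies behind the holder. I'll turn these into positions next.

```bash
python3 - <<'E'
from h import *
c=load("pics/side0.png")
print(ray(c,np.array([[363,341],[509,350],[505,292],[385,284]])*.64,0.008))
print(ray(c,np.array([[385,365],[449,375],[430,276],[540,400]])*.64,0.0))
c=load("pics/scene0.png")
print(ray(c,np.array([[400,340]])*.64,0.008))
o=ctrl.get_obs();w=ctrl.camera("wrist");print(np.array(w["hand_eye"]),w["fx"])
E
```

```text
[[ 0.42097562  0.00288526  0.008     ]
 [ 0.66059045 -0.02105649  0.008     ]
 [ 0.68287461  0.20809987  0.008     ]
 [ 0.45020859  0.23892636  0.008     ]]
[[ 0.45959068 -0.06088818  0.        ]
 [ 0.55957043 -0.08860512  0.        ]
 [ 0.54091381  0.30079219  0.        ]
 [ 0.68877804 -0.15482412  0.        ]]
[[0.43101189 0.0058239  0.008     ]]
[[ 6.03774903e-04  9.68472108e-01  2.49121278e-01  7.24414155e-02]
 [ 9.99999364e-01 -8.22115212e-04  7.72399430e-04 -3.81935288e-04]
 [ 9.52853697e-04  2.49120653e-01 -9.68471988e-01  1.93230840e-02]
 [ 0.00000000e+00  0.00000000e+00  0.00000000e+00  1.00000000e+00]] 281.2514173934784
```

Call:
{"fn": "servo_tool", "kwargs": {
  "motion": [
    [0,35,62,0,63],
    [0,35,62,0,63],
    [0,35,62,0,63],
    [0,35,62,0,63],
    [0,35,62,0,63],
    [0,35,62,0,63],
    [0,35,62,0,63],
    [0,35,62,0,63],
    [0,35,62,0,63],
    [0,35,62,0,63],
    [0,35,62,0,63],
    [0,35,62,0,63],
    [0,35,62,0,63],
    [0,35,62,0,63],
    [0,35,62,0,63],
    [0,35,62,0,63]
  ]
}}

```text
time_s: 2.15
ee_pos: [0.5465, 0.1057, 0.4049]
eef_rot: [3.141, -0.0, 1.464]
force: [0.9, -0.1, 0.8]
grip_width: 0.0944
grip_force: 0.0
```

```bash
python3 - <<'E'
from h import *
o=ctrl.get_obs();print(o["time_s"],o["ee_pos"],o["eef_rot"],o["qpos"],o["force"])
snap("wrist","pics/w1.png");cv2.imwrite("pics/w1b.png",cv2.resize(cv2.imread("pics/w1.png"),(800,600),interpolation=cv2.INTER_CUBIC))
E
```

```text
2.15 [0.54654666 0.10568585 0.40489773] [ 3.14127203e+00 -6.88692808e-05  1.46430608e+00] [ 1.25218138e-01  3.14540574e-01  1.50133321e+00 -6.80413898e-06
  1.32539100e+00  2.31710043e-01] [ 0.86224266 -0.13248534  0.75579671]
```

View pics/w1b.png

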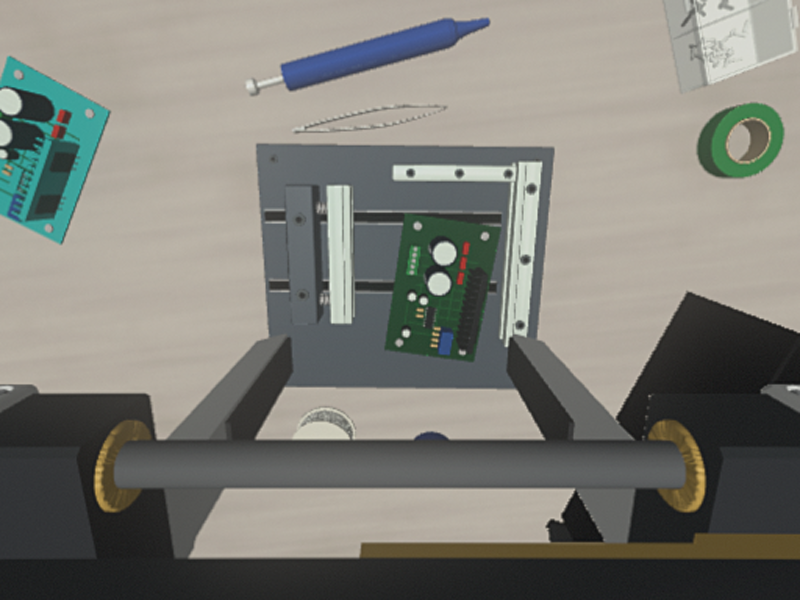

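The wrist view (800x600) shows the plate's left edge at (257,144)–(553,148), the stop at (393,166)–(510,181) and the fixed jaw at (513–541,163–340). The green board's corners are near (404,212), (499,220), (473,361) and (385,350). The jaw block spans x 287–318, and the stack's corner is at (688,292).

```bash
cat > fit.py <<'E'
from h import *
from scipy.optimize import least_squares
S=.64
def tf(p,P):
    P=np.atleast_2d(np.array(P,float));c,s=np.cos(p[2]),np.sin(p[2])
    return np.c_[p[0]+c*P[:,0]-s*P[:,1],p[1]+s*P[:,0]+c*P[:,1],P[:,2]]
def inv(p,W):
    c,s=np.cos(p[2]),np.sin(p[2]);d=np.array(W)[:,:2]-p[:2]
    return np.c_[c*d[:,0]+s*d[:,1],-s*d[:,0]+c*d[:,1]]
def board(c,f,hp,sub=(0,0)):
    im=cv2.imread(f);h=cv2.cvtColor(im,cv2.COLOR_BGR2HSV)
    m=((h[:,:,0]>45)&(h[:,:,0]<80)&(h[:,:,1]>90)&(h[:,:,2]<150)).astype(np.uint8)
    n,l,st,ce=cv2.connectedComponentsWithStats(m)
    uv0=proj(c,tf(hp,[[.03,-.02,.0304]]))[0]
    ok=[i for i in range(1,n) if st[i,4]>20 and np.linalg.norm(ce[i]-uv0)<70]
    m=np.isin(l,ok).astype(np.uint8)
    pts=cv2.findContours(m,0,cv2.CHAIN_APPROX_NONE)[0]
    hull=cv2.convexHull(np.vstack(pts)).reshape(-1,2)
    return hull,m
E
python3 - <<'E'
from fit import *
c=load("pics/w1.png")
A=[((257,144),(-.122,.088,.008)),((553,148),(.122,.088,.008)),((393,166),(-.010,.072,.030)),((393,181),(-.010,.060,.030))]
uv=np.array([a[0] for a in A])*S;P=[a[1] for a in A]
r=least_squares(lambda p:(proj(c,tf(p,P))-uv).ravel(),[.5555,.127,-.1])
print(r.x,r.fun.round(1)); hp=r.x; np.save("hp.npy",hp)
print("bottom y",inv(hp,ray(c,np.array([[350,387],[450,387]])*S,.008)))
print("fixed lip", inv(hp,ray(c,np.array([[515,165],[503,340],[541,163],[530,340]])*S,.0365)))
print("jaw block back",inv(hp,ray(c,np.array([[287,185],[292,323],[313,185],[318,323]])*S,.0405)))
print("face",inv(hp,ray(c,np.array([[327,185],[331,323],[351,185],[353,323]])*S,.0365)))
hull,m=board(c,"pics/w1.png",hp)
W=ray(c,hull,.0304)  # plate8+12+2.4=22.4 above worktop!
W=ray(c,hull,.0224);H=inv(hp,W)*1000
rc=cv2.minAreaRect(H.astype(np.float32));print(rc,m.sum());print(cv2.boxPoints(rc))
print("manual",inv(hp,ray(c,np.array([[404,212],[499,220],[473,361],[385,350]])*S,.0224))*1000)
s=load("pics/side0.png")
def tri(a,b):
    f=lambda X:np.r_[proj(c,X)[0]-np.array(a)*S,proj(s,X)[0]-np.array(b)*S]
    q=least_squares(f,[.8,0,.2]);print(q.x,q.cost)
tri((688,292),(612,107))
print(ray(c,np.array([[688,292],[620,420],[550,525]])*S,.0),ray(c,np.array([[688,292],[620,420],[550,525]])*S,.25))
for t in((320,422),(432,437)): print(inv(hp,ray(c,np.array([t])*S,.02)))
E
```

```text
[ 0.55229388  0.11884139 -0.11854273] [-0.9  0.1  1.3  0.1 -0.2 -0.3 -0.3  0.3]
bottom y [[-0.04850435 -0.12667852]
 [ 0.045144   -0.1255079 ]]
fixed lip [[ 0.08316486  0.0732789 ]
 [ 0.08416167 -0.0679145 ]
 [ 0.1027978   0.07496295]
 [ 0.10685832 -0.06762153]]
jaw block back [[-0.09014573  0.05635421]
 [-0.09164585 -0.05381826]
 [-0.07037943  0.05661858]
 [-0.070253   -0.05355371]]
face [[-0.06036584  0.05673407]
 [-0.06018428 -0.05472351]
 [-0.04189648  0.05697586]
 [-0.04186114 -0.05449561]]
((30.509939193725586, -28.82239532470703), (119.05553436279297, 77.89995574951172), 82.19139862060547) 2233
[[-1.6166573e+01 -8.2506279e+01]
 [ 6.1011055e+01 -9.3090103e+01]
 [ 7.7186447e+01  2.4861488e+01]
 [ 8.8233948e-03  3.5445312e+01]]
manual [[ -0.60639826  36.16604303]
 [ 77.07228646  30.69643879]
 [ 62.58286159 -93.09349883]
 [-15.49295787 -83.68325437]]
[0.64533035 0.13541996 0.25409983] 3695.855329692509
[[ 0.80332952  0.05553606  0.        ]
 [ 0.74484238 -0.06746334  0.        ]
 [ 0.67438617 -0.18245734  0.        ]] [[0.64183016 0.13492173 0.25      ]
 [0.62126455 0.09167192 0.25      ]
 [0.5964903  0.05123702 0.25      ]]
[[-0.0754245  -0.15645342]]
[[ 0.02881057 -0.17079581]]
```

Call:
{"fn": "servo_tool", "kwargs": {
  "motion": [
    [0.53,1,-5.2,0,-0.7],
    [0.53,2,-10.4,-2,-0.7],
    [0.53,2,-10.4,-7,-0.7],
    [0.53,2,-10.4,-12,-0.7],
    [0.53,2,-10.4,-16,-0.7],
    [0.53,2,-10.4,-18.5,-0.7],
    [0.53,2,-10.4,-19.2,-0.7],
    [0.53,2,-10.4,-19.2,-0.7],
    [0.53,2,-10.4,-19.2,-0.7],
    [0.53,2,-10.4,-19.2,-0.7]
  ]
}}

```text
time_s: 3.45
ee_pos: [0.5669, 0.0024, 0.2136]
eef_rot: [3.14, -0.0, 1.453]
force: [0.8, -0.5, -0.4]
grip_width: 0.0437
grip_force: 0.0
```

```bash
python3 - <<'E'
from fit import *
hp=np.load("hp.npy");o=ctrl.get_obs();print(o["time_s"],o["ee_pos"],o["eef_rot"],o["force"],o["grip_width"],inv(hp,[o["ee_pos"]]))
snap("wrist","pics/w2.png");cv2.imwrite("pics/w2b.png",cv2.resize(cv2.imread("pics/w2.png"),(800,600),interpolation=cv2.INTER_CUBIC))
E
```

```text
3.45 [0.56689683 0.00237547 0.21359597] [ 3.14006923e+00 -7.08616512e-05  1.45315931e+00] [ 0.82965667 -0.45549377 -0.44811904] 0.04368727104945109 [[ 0.02827435 -0.11392154]]
```

View pics/w2b.png

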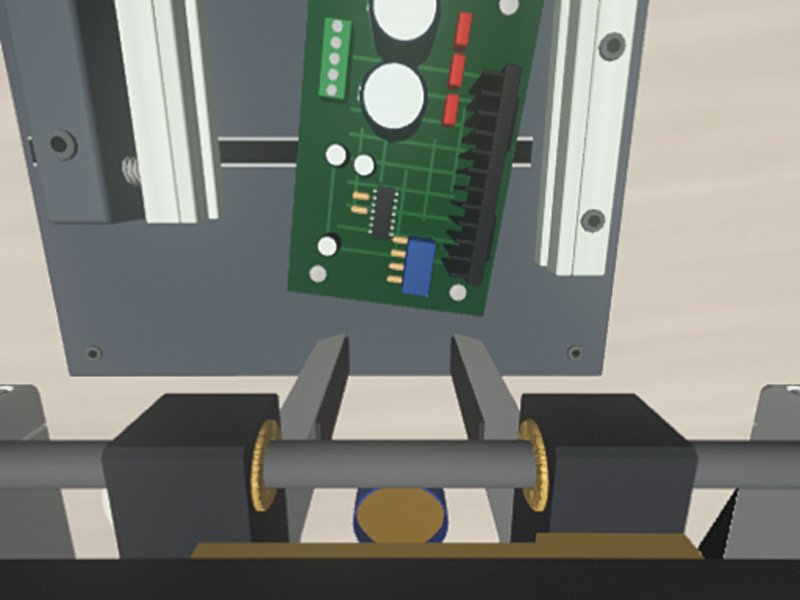

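The wrist view shows the fingertips at (335,340) and (465,340) on bare plate. They're clear of the board's right edge, which runs (289,291)–(485,314), and the tin is behind them. I'll push along holder +y and stop a bit short of the side stop.

Call:
{"fn": "servo_tool", "kwargs": {
  "motion": [
    [0.53,0.06,0.5,-0.1,0],
    [0.53,0.12,1.0,-0.1,0],
    [0.53,0.18,1.5,-0.1,0],
    [0.53,0.24,2.0,-0.1,0],
    [0.53,0.3,2.5,-0.1,0],
    [0.53,0.36,3.0,-0.1,0],
    [0.53,0.41,3.5,-0.1,0],
    [0.53,0.46,3.85,-0.1,0],
    [0.53,0.46,3.85,-0.1,0],
    [0.53,0.46,3.85,-0.1,0]
  ]
}}

```text
time_s: 4.75
ee_pos: [0.5713, 0.0409, 0.2116]
eef_rot: [-3.141, -0.0, 1.453]
force: [-0.4, 0.8, -0.9]
grip_width: 0.0443
grip_force: 0.0
```

```bash
python3 - <<'E'
from fit import *
hp=np.load("hp.npy");o=ctrl.get_obs();print(o["time_s"],o["ee_pos"],o["eef_rot"],o["force"],o["grip_width"],inv(hp,[o["ee_pos"]]))
snap("wrist","pics/w3.png");cv2.imwrite("pics/w3b.png",cv2.resize(cv2.imread("pics/w3.png"),(800,600),interpolation=cv2.INTER_CUBIC))
E
```

```text
4.75 [0.57129862 0.04088576 0.21159216] [-3.14142222e+00 -6.73598842e-05  1.45312522e+00] [-0.40432913  0.78175987 -0.85775677] 0.04432016184698309 [[ 0.02809082 -0.07516094]]
```

View pics/w3b.png

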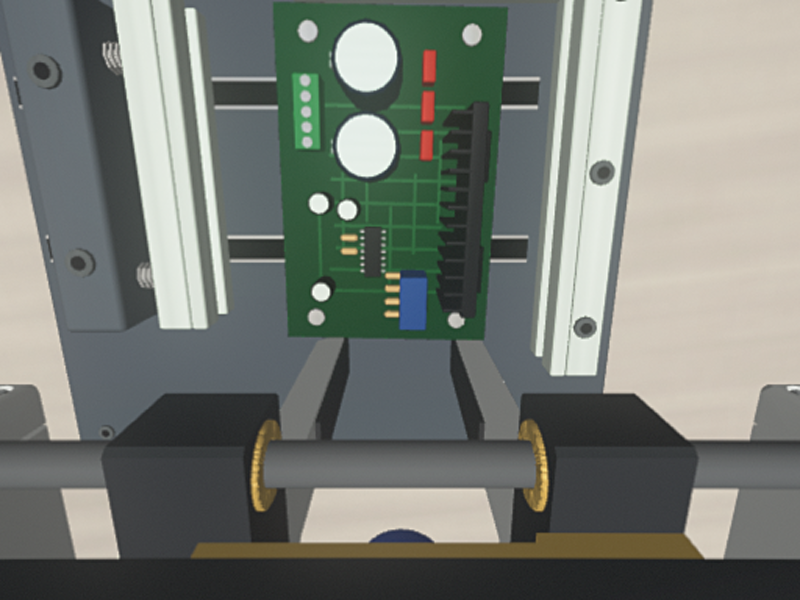

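The board is now square to the fingers. Its corners are (274,3), (508,8), (485,340) and (289,336).

```bash
python3 - <<'E'
from fit import *
hp=np.load("hp.npy");c=load("pics/w3.png")
print(inv(hp,ray(c,np.array([[274,3],[508,8],[485,340],[289,336]])*S,.0224))*1000)
print("lip",inv(hp,ray(c,np.array([[562,5],[550,372],[573,200]])*S,.0365))*1000, "faceR end",inv(hp,ray(c,np.array([[160,328],[205,328]])*S,.0365))*1000)
print("jaw end",inv(hp,ray(c,np.array([[72,330],[128,330]])*S,.0405))*1000)
E
```

```text
[[-14.62296931  56.61093495]
 [ 64.99926582  55.24034064]
 [ 63.25165362 -64.68788052]
 [-16.90244563 -63.07673807]]
lip [[ 78.69721177  51.25820355]
 [ 85.81878875 -72.44613586]
 [ 88.17897819  -8.11358812]] faceR end [[-60.94577655 -54.9469715 ]
 [-44.24124818 -54.92965579]]
jaw end [[-90.52123775 -54.39041365]
 [-70.3300855  -54.37409672]]
```

Call:
{"fn": "servo_tool", "kwargs": {
  "motion": [
    [0.53,0.01,0.1,0,0],
    [0.53,0.02,0.2,0,0],
    [0.53,0.03,0.3,0,0],
    [0.53,0.03,0.3,0,0]
  ]
}}

```text
time_s: 5.3
ee_pos: [0.5716, 0.0439, 0.2116]
eef_rot: [-3.142, -0.0, 1.453]
force: [-0.0, -0.5, -0.6]
grip_width: 0.0443
grip_force: 0.2
```

Call:
{"fn": "servo_tool", "kwargs": {
  "motion": [
    [0.53,0.01,0.05,0,0],
    [0.53,0.01,0.1,0,0],
    [0.53,0.01,0.1,0,0]
  ]
}}

```text
time_s: 5.68
ee_pos: [0.5717, 0.0449, 0.2116]
eef_rot: [3.142, -0.0, 1.453]
force: [-0.1, -0.9, -0.9]
grip_width: 0.0439
grip_force: 0.3
```

Call:
{"fn": "servo_tool", "kwargs": {
  "motion": [
    [0.53,0.01,0.05,0,0],
    [0.53,0.01,0.1,0,0],
    [0.53,0.01,0.1,0,0]
  ]
}}

```text
time_s: 6.05
ee_pos: [0.5718, 0.0459, 0.2116]
eef_rot: [-3.142, -0.0, 1.453]
force: [0.5, 0.0, -0.8]
grip_width: 0.0443
grip_force: 0.3
```

```bash
python3 - <<'E'
from fit import *
for n in("scene","side"): snap(n,f"pics/{n}4.png")
snap("wrist","pics/w4.png")
a=cv2.imread("pics/scene4.png")[150:240,200:320];b=cv2.imread("pics/side4.png")[165:240,220:340]
w=cv2.imread("pics/w4.png")
cv2.imwrite("pics/m4.png",np.vstack([np.hstack([cv2.resize(a,(400,280),interpolation=2),cv2.resize(b,(400,280),interpolation=2)]),cv2.resize(w[:200],(800,312),interpolation=2)]))
E
```

```text
(no output)
```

View pics/m4.png

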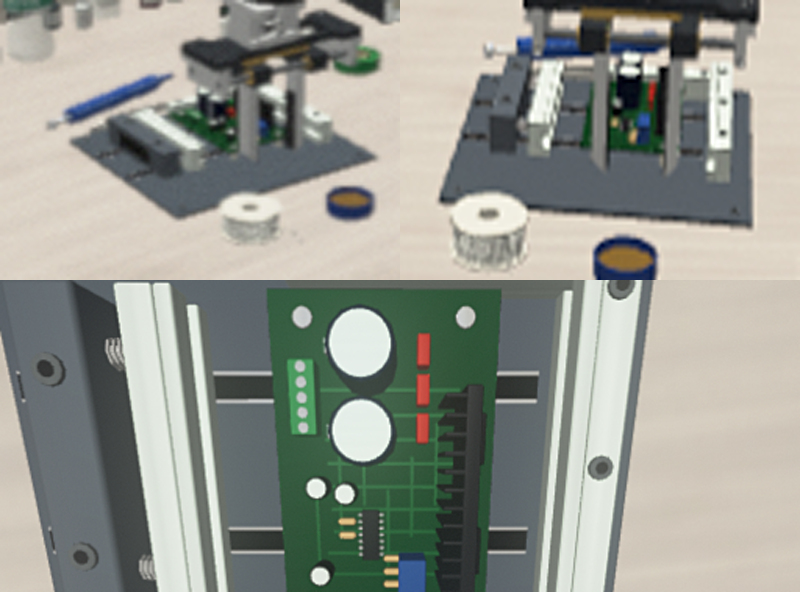

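The montage shows the board square, with its left edge at row ~290 beside a thin grey strip of the stop's face, so they're within about 1 mm. The spool and tin haven't moved. I'll feel for the stop.

Call:
{"fn": "servo_tool", "kwargs": {
  "motion": [
    [0.53,0.01,0.05,0,0],
    [0.53,0.01,0.05,0,0]
  ]
}}

```text
time_s: 6.45
ee_pos: [0.5719, 0.0464, 0.2116]
eef_rot: [-3.142, 0.0, 1.453]
force: [0.2, -0.7, -0.7]
grip_width: 0.0441
grip_force: 0.4
```

Call:
{"fn": "servo_tool", "kwargs": {
  "motion": [
    [0.53,0.0,0.05,0,0],
    [0.53,0.0,0.05,0,0]
  ]
}}

```text
time_s: 6.7
ee_pos: [0.5719, 0.0469, 0.2116]
eef_rot: [-3.142, 0.0, 1.453]
force: [-0.7, -0.6, -0.2]
grip_width: 0.0442
grip_force: 0.4
```

Call:
{"fn": "servo_tool", "kwargs": {
  "motion": [
    [0.53,0.01,0.05,0,0],
    [0.53,0.01,0.05,0,0]
  ]
}}

```text
time_s: 6.95
ee_pos: [0.572, 0.0472, 0.2116]
eef_rot: [-3.141, 0.0, 1.453]
force: [-1.3, -4.0, 0.7]
grip_width: 0.0443
grip_force: 2.5
```

Contact is felt (-4 N) with the left edge on the stop. I'll back off, rise, close the fingers and go behind the sliding jaw.

Call:
{"fn": "servo_tool", "kwargs": {
  "motion": [
    [0.53,-0.1,-0.8,0,0],
    [0.53,-0.1,-0.8,4,0],
    [1,-0.1,-0.8,9,0],
    [1,-5,2,10,0],
    [1,-10,6,10,0],
    [1,-14.1,8.6,10,0],
    [1,-14.1,8.6,8,0],
    [1,-14.1,8.6,4,0],
    [1,-14.1,8.6,1,0],
    [1,-14.1,8.6,0.3,0],
    [1,-14.1,8.6,0.3,0],
    [1,-14.1,8.6,0.3,0]
  ],
  "squeeze": 20
}}

```text
time_s: 8.45
ee_pos: [0.4314, 0.1334, 0.2157]
eef_rot: [3.14, -0.001, 1.453]
force: [-1.0, 0.8, 0.1]
grip_width: 0.0004
grip_force: 0.0
```

```bash
python3 - <<'E'
from fit import *
hp=np.load("hp.npy");o=ctrl.get_obs();print(o["time_s"],o["ee_pos"],o["eef_rot"],o["force"],o["grip_width"],inv(hp,[o["ee_pos"]]))
snap("side","pics/side5.png");snap("wrist","pics/w5.png")
b=cv2.imread("pics/side5.png")[160:240,220:340]
w=cv2.imread("pics/w5.png")
cv2.imwrite("pics/m5.png",np.hstack([cv2.resize(b,(300,600),interpolation=2,dst=None) if 0 else cv2.copyMakeBorder(cv2.resize(b,(390,260),interpolation=2),0,40,0,0,0),cv2.resize(w,(400,300),interpolation=2)]))
E
```

```text
8.45 [0.43135428 0.13341231 0.21574338] [ 3.13993270e+00 -6.76051284e-04  1.45304860e+00] [-1.01070051  0.77643003  0.12910768] 0.0003967783941018095 [[-0.12181408  0.0001657 ]]
```

View pics/m5.png

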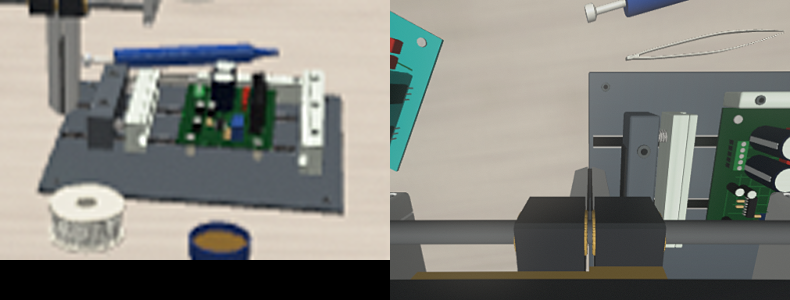

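The views show the closed fingers behind the middle of the jaw's back, low over the plate, and the board square beside the stop. Now I'll push the jaw along holder +x.

Call:
{"fn": "servo_tool", "kwargs": {
  "motion": [
    [1,0.6,-0.07,-0.2,0],
    [1,1.1,-0.13,-0.2,0],
    [1,1.6,-0.19,-0.2,0],
    [1,2.1,-0.25,-0.2,0],
    [1,2.6,-0.31,-0.2,0],
    [1,3.1,-0.37,-0.2,0],
    [1,3.6,-0.43,-0.2,0],
    [1,4.1,-0.49,-0.2,0],
    [1,4.6,-0.55,-0.2,0],
    [1,5.1,-0.61,-0.2,0],
    [1,5.6,-0.67,-0.2,0],
    [1,6.0,-0.71,-0.2,0],
    [1,6.0,-0.71,-0.2,0]
  ]
}}

```text
time_s: 10.18
ee_pos: [0.4911, 0.1263, 0.2125]
eef_rot: [-3.14, 0.0, 1.453]
force: [-3.5, 0.1, 3.0]
grip_width: 0.0004
grip_force: 1.8
```

```bash
python3 - <<'E'
from fit import *
hp=np.load("hp.npy");o=ctrl.get_obs();print(o["time_s"],o["ee_pos"],o["force"],inv(hp,[o["ee_pos"]]))
snap("wrist","pics/w6.png")
w=cv2.imread("pics/w6.png")
cv2.imwrite("pics/m6.png",cv2.resize(w,(800,600),interpolation=2))
E
```

```text
10.175 [0.49111811 0.12629845 0.21254005] [-3.52529852  0.12144447  2.98036124] [[-0.06162835  0.00016975]]
```

View pics/m6.png

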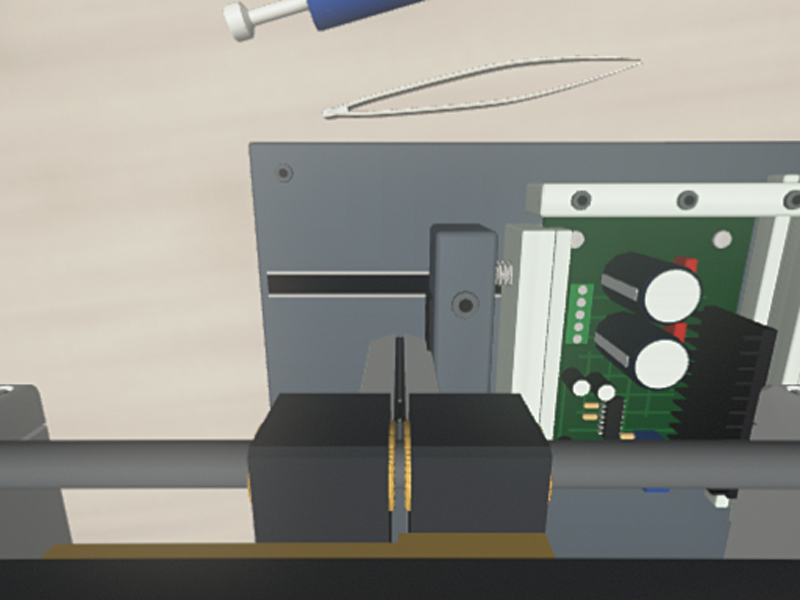

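The jaw's back edge is at (430,228). Its face already holds the board's near edge, and the left edge is tucked against the stop at row ~217.

```bash
python3 - <<'E'
from fit import *
hp=np.load("hp.npy");c=load("pics/w6.png")
print(inv(hp,ray(c,np.array([[430,230],[432,235],[494,235],[507,230],[571,232]])*S,.0405))*1000)
print(inv(hp,ray(c,np.array([[249,143],[542,217],[542,185]])*S,.008))*1000, inv(hp,ray(c,np.array([[542,217],[542,185]])*S,.03))*1000)
E
```

```text
[[-51.20344758  57.12226797]
 [-50.47789316  55.40189721]
 [-29.01634206  55.43028699]
 [-24.62815771  57.15588685]
 [ -2.51074872  56.49047509]]
[[-121.84907695   88.1378157 ]
 [  -2.541332     59.19570772]
 [  -3.61323192   72.07751075]] [[ -9.57475201  60.81905752]
 [-10.51932419  72.17067033]]
```

Call:
{"fn": "servo_tool", "kwargs": {
  "motion": [
    [1,0.3,-0.04,0,0],
    [1,0.6,-0.07,0,0],
    [1,0.9,-0.11,0,0],
    [1,1.2,-0.14,0,0],
    [1,1.5,-0.18,0,0],
    [1,1.8,-0.21,0,0],
    [1,1.8,-0.21,0,0]
  ]
}}

```text
time_s: 11.1
ee_pos: [0.5089, 0.1242, 0.2125]
eef_rot: [-3.14, 0.0, 1.453]
force: [-4.8, 0.3, 3.8]
grip_width: 0.0004
grip_force: 2.3
```

Call:
{"fn": "servo_tool", "kwargs": {
  "motion": [
    [1,0.1,-0.01,0,0],
    [1,0.2,-0.02,0,0]
  ]
}}

```text
time_s: 11.35
ee_pos: [0.5107, 0.124, 0.2125]
eef_rot: [-3.14, 0.0, 1.453]
force: [-8.0, 0.5, 4.9]
grip_width: 0.0005
grip_force: 4.0
```

Call:
{"fn": "servo_tool", "kwargs": {
  "motion": [
    [1,0.1,-0.01,0,0],
    [1,0.2,-0.03,0,0]
  ]
}}

```text
time_s: 11.6
ee_pos: [0.5127, 0.1238, 0.2125]
eef_rot: [-3.14, 0.0, 1.453]
force: [-9.0, 1.2, 5.7]
grip_width: 0.0004
grip_force: 4.4
```

```bash
python3 - <<'E'
from fit import *
hp=np.load("hp.npy");o=ctrl.get_obs();print(o["time_s"],o["ee_pos"],o["force"],inv(hp,[o["ee_pos"]]))
snap("wrist","pics/w7.png")
w=cv2.imread("pics/w7.png")
cv2.imwrite("pics/m7.png",cv2.resize(w[60:320,200:],(800,667),interpolation=2)[:600])
E
```

```text
11.6 [0.5127026  0.12376445 0.21252538] [-8.96947426  1.21893817  5.66936292] [[-0.03989565  0.00020624]]
```

View pics/m7.png

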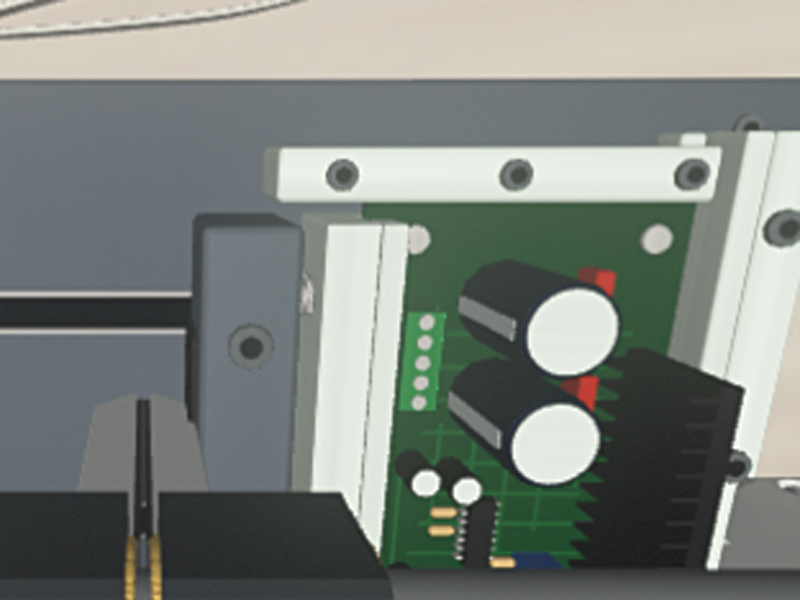

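The spring gap between block (302,222) and face (325,222) has narrowed, and the board is inside both grooves. I'll measure the gap.

```bash
python3 - <<'E'
from fit import *
hp=np.load("hp.npy");c=load("pics/w7.png")
f=lambda u,v:np.array([[200+u*.39,60+v*.39]])
for n,u,v,z in(("back",194,222,.0405),("bfront",303,228,.0405),("faceback",325,226,.0365),("lipfront",409,226,.0365),("stop r",280,201,.03),("board far by stop",697,205,.0224)): print(n,inv(hp,ray(c,f(u,v),z))*1000)
c=load("pics/w6.png")
for u,v,z in((494,235,.0405),(519,235,.0365)): print(inv(hp,ray(c,np.array([[u,v]])*S,z))*1000)
E
```

```text
back [[-29.39950972  57.47388853]]
bfront [[-6.42285077 56.25207709]]
faceback [[-0.82090574 56.25227523]]
lipfront [[17.27992299 56.27350032]]
stop r [[-9.58065678 61.09513671]]
board far by stop [[88.76863807 59.68389533]]
[[-29.01634206  55.43028699]]
[[-19.28655421  54.98383488]]
```

The gap is down from 10 to 5.6 mm, so the face is pressed back about 4 mm. The near lips at x≈17 fit a seated board. One more millimetre, then I'll retreat to where the whole holder is in view.

Call:
{"fn": "servo_tool", "kwargs": {
  "motion": [
    [1,0.05,-0.01,0,0],
    [1,0.1,-0.01,0,0],
    [1,0.1,-0.01,0,0],
    [1,-0.5,0.06,0,0],
    [1,-2,0.24,0,0],
    [1,-4,0.5,1,0],
    [1,-4,0.5,6,0],
    [1,-4,0.5,12,0],
    [1,-1,-1,16,0],
    [1,3,-2,18,0],
    [1,3,-2,18,0],
    [1,3,-2,18,0],
    [1,3,-2,18,0]
  ]
}}

```text
time_s: 13.28
ee_pos: [0.5424, 0.104, 0.392]
eef_rot: [-3.141, 0.0, 1.454]
force: [-0.2, -0.3, 0.4]
grip_width: 0.0005
grip_force: 0.0
```

```bash
python3 - <<'E'
from fit import *
o=ctrl.get_obs();print(o["time_s"],o["ee_pos"],o["force"])
snap("wrist","pics/w8.png")
w=cv2.imread("pics/w8.png")
cv2.imwrite("pics/m8.png",cv2.resize(w[60:260,130:400],(800,593),interpolation=2))
E
```

```text
13.275 [0.54244812 0.10396153 0.39204597] [-0.23927313 -0.26514882  0.36800549]
```

View pics/m8.png

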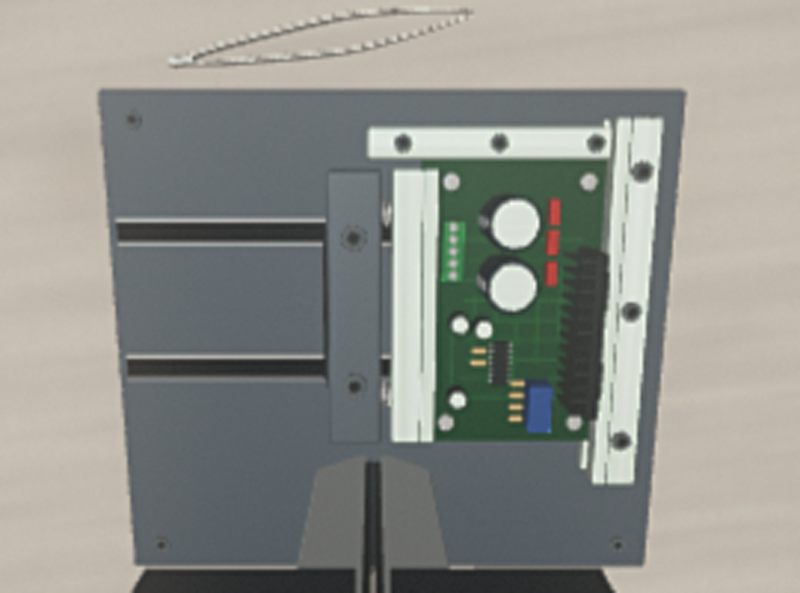

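The board sits square between both jaws, its left edge at the stop (row ~160) and its right edge at row ~440. The spring gap is visibly closed up. I'll check the right edge's y, then hand in if it's good.

```bash
python3 - <<'E'
from fit import *
hp=np.load("hp.npy");c=load("pics/w8.png");k=270/800
f=lambda u,v,z:inv(hp,ray(c,np.array([[130+u*k,60+v*k]]),z))[0]*1000
r=[f(440,441,.0224),f(580,441,.0224)];b,g=f(380,300,.0405),f(392,300,.0365)
print(r,b,g)
if min(r[0][1],r[1][1])>-62.8 and g[0]-b[0]<7.5: print(ctrl.hand_in())
E
```

```text
[array([ 21.95828533, -59.59472696]), array([ 83.7630779, -59.4457199])] [-5.00271011  5.8385232 ] [-0.09141455  5.23547586]
the job is handed in; nothing more can be done
None
```

The job is handed in. My last measurements put the board square and seated in both grooves, with its left edge on the side stop and the spring face pressed back about 5 mm; the verdict wasn't shown to me.

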